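# Wake and zero the bar scale

## Task

Get the bar scale ready to pour into the glass on its pan: with the fingertips lightly press the large round key down and keep it there for about half a second, let it come up, then do the same with the long bar key, and draw the hand back at least a hand's breadth (10 cm) from the keys. Touch neither of the other two keys nor any other part of the scale, and leave the glasses and everything else on the cart where they stand.

Things in the scene. Friction and masses are not known exactly. Their poses are not given: they have to be found in the camera images.
- scale: Low bar scale, fixed. Black housing 240 (x) x 200 (y) x 30 mm tall. Four keys stand in a row along its y, 85 mm to -x of the origin (the side nearest the robot), 46 mm apart, in any order. Behind them a steel pan, x -15 to +115 mm, y -90 to +90 mm, top 44 mm above the cart, carries a tumbler. Origin: underside centre, on the cart top; z up; yaw within 0.3 rad
- key_strip (a point): Middle of the key row, on the flat top of the scale housing, 30 mm above the cart; axes as the scale's
- round_key: Key of the scale: the wake key: the LARGE ROUND one, a steel disc 26 mm across. Origin in its middle on the housing top (30 mm above the cart), axes as the scale's; the body does not move, its cap does. It sits on a thin flat black square, 40 mm
- round_key_top (a point): Middle of the flat top of round_key's cap, which stands 11 mm above the housing (41 mm above the cart) when not pressed; moves with the cap
- round_key_cap (a joint): How far round_key is pressed straight down, m: 0 up, 0.006 fully down (still 5 mm proud of the housing). Springs back; about 0.7 N to start, 3 N at 3 mm, 5.5 N at the bottom, then it is rigid. It counts as pressed beyond 3 mm
- bar_key: Key of the scale: the zero key: the LONG BAR one, steel, 36 mm along the scale's x and 12 mm along its y. Origin in its middle on the housing top (30 mm above the cart), axes as the scale's; the body does not move, its cap does. It sits on a thin flat black square, 40 mm
- bar_key_top (a point): Middle of the flat top of bar_key's cap, which stands 11 mm above the housing (41 mm above the cart) when not pressed; moves with the cap
- bar_key_cap (a joint): How far bar_key is pressed straight down, m: 0 up, 0.006 fully down (still 5 mm proud of the housing). Springs back; about 0.7 N to start, 3 N at 3 mm, 5.5 N at the bottom, then it is rigid. It counts as pressed beyond 3 mm
- cross_key: Key of the scale: a decoy to leave alone: steel plus-shaped key, arms 27 mm long and 9 mm wide. Origin in its middle on the housing top (30 mm above the cart), axes as the scale's; the body does not move, its cap does. It sits on a thin flat black square, 40 mm
- cross_key_top (a point): Middle of the flat top of cross_key's cap, which stands 11 mm above the housing (41 mm above the cart) when not pressed; moves with the cap
- cross_key_cap (a joint): How far cross_key is pressed straight down, m: 0 up, 0.006 fully down (still 5 mm proud of the housing). Springs back; about 0.7 N to start, 3 N at 3 mm, 5.5 N at the bottom, then it is rigid. It counts as pressed beyond 3 mm
- dot_key: Key of the scale: a decoy to leave alone: small round steel key, 13 mm across. Origin in its middle on the housing top (30 mm above the cart), axes as the scale's; the body does not move, its cap does. It sits on a thin flat black square, 40 mm
- dot_key_top (a point): Middle of the flat top of dot_key's cap, which stands 11 mm above the housing (41 mm above the cart) when not pressed; moves with the cap
- dot_key_cap (a joint): How far dot_key is pressed straight down, m: 0 up, 0.006 fully down (still 5 mm proud of the housing). Springs back; about 0.7 N to start, 3 N at 3 mm, 5.5 N at the bottom, then it is rigid. It counts as pressed beyond 3 mm
- tumbler_on_pan: Faceted clear crystal tumbler, 80 mm across the rim, 85 mm tall, loose, standing on the scale's pan (top 129 mm above the cart). Origin: centre of its underside, 130 to 150 mm from the key row. Leave alone
- tumbler_beside: The same kind of tumbler standing on the cart at the scale's -y side. Origin: centre of its underside. Leave alone
- jigger: Steel double-cone jigger, 46 mm across, 85 mm tall, on the cart at the scale's +y side. Origin: centre of its underside. Leave alone
- ice_bucket: Insulated steel ice bucket with latched lid, 188 mm across (224 over its side handles), 229 mm tall with the lid knob, on the robot's right. Origin: centre of its underside. Leave alone
- tongs: Steel ice tongs lying flat, 190 mm long, 45 mm wide, 10 mm tall, on the robot's left. Origin: mid-length, on the cart top, x along their length. Leave alone
- olive_dish: White ceramic dish, 100 mm across, 35 mm tall, on the robot's left. Origin: centre of its underside. Leave alone
- shaker: Steel cocktail shaker, 84 mm across, 205 mm tall, far right. Origin: centre of its underside. Leave alone

How it is judged:
By the outcome, as a careful person would: the job done as asked, in the order asked, and still so for the second after the job is handed in, with the robot touching nothing.
It also fails if it takes over 42 s, if anything falls off the work surface, if the arm or the gripper's body presses on something with over 40 N, if the wrist force passes 120 N, or if a joint passes its speed limit or range.

## Robot

A 7-joint arm with a two-finger parallel gripper is mounted at the origin on the work surface. World frame = base frame: x ahead of the robot, y to its left, z up, the work surface at z = 0. Lengths are in m, angles in rad, forces in N, time in s.
With the tool pointing down it reaches from about 0.425 to 0.95 m from the base axis. Payload 4.7 kg.
Tool frame: the origin (TCP) lies between the finger pads, 19 mm behind the fingertips; this is the grasp point; z points along the fingers, y is the line along which they close (so a half turn about z gives the same grasp; the last joint's range is limited). The gripper opens to 85 mm and grips with 20 to 120 N. Pads are 22 mm wide; open, the fingers measure 114 mm over their backs; the gripper's body (76 mm by 85 mm) begins 54 mm behind the grasp point. The pads swing forward as they close: fully open they stand 13 mm farther back than shut.
Start: joints at [1.261, 0.469, -0.049, 1.532, 0.024, 1.141, -0.082], TCP at [0.187, -0.649, 0.25] pointing down, gripper open.
Joint ranges: [-2.59, 2.59], [-0.33, 1.99], [-1.39, 1.29], [0.1, 2.45], [-1.04, 4.18], [0.21, 1.99], [-2.66, 2.66]. Speed limits (rad/s): [2.57, 2.57, 3.14, 3.14, 3.14, 3.14, 3.14].

## Interface

Orientations are given as a 3x3 rotation matrix whose columns are the frame's x, y, z axes.
In Python, from rig import * gives the robot as it stands. Calls block until the motion is done:
- movep(position, orientation): joint-space move of the TCP to a pose.
- move_l(position, attitude=None, feed=0.15, until_force=None): straight line of the TCP; attitude=None keeps the orientation; feed is the mean speed in m/s. With until_force (N) it stops when the force on the tool has changed by that much, and returns True; else False.
- move_joints(angles): joint-space move.
- command_gripper(opening, newtons=None): finger opening in m; newtons is the grip in N (None keeps the last); returns when the fingers have stopped.
- sleep(seconds).
- inverse_kinematics(position, orientation): joint angles nearest the present ones, or None.
- sense(): the state.
- camera(name): name is "scene" or "top" or "wrist"; returns (picture, depth): 384x512x3 uint8, red, green, blue; 384x512 float32, m along the optical axis (not along the pixel's ray), 0 where there is no reading.
- camera_params(name): a dict with "K" (3x3 intrinsics, pixels), "position" and "rotation" of the camera in the world; the wrist camera has in their place "tool_from_camera" (4x4, takes a point from camera to tool coordinates, whose origin is the TCP and whose axes are the flange's). Camera axes: x right, y down, z forward; pixel columns grow to the right and rows downward; lengths in m; the calibration is good to about 2 mm. A picture is of the moment at which its call begins: read the wrist's pose just before it. camera_params takes no time and is no camera call.
A pose or a line that the arm cannot do raises Unreachable and nothing moves.
- finish_job(): hands the job in; it is judged then, once.
The state is a dict: "time_s": time; "joint_pos": joint angles; "qd": joint speeds; "joint_efforts": joint torques, N m; "position": TCP position; "tcp_rot": TCP orientation; "wrist_force": force on the tool from outside, world axes, zero at the start; "ft_torque": the same for the moment, N m; "finger_gap": finger opening in m; "gripper_force": force on a finger pad.
Only numpy, scipy, OpenCV 4.12 (cv2) and the standard library are available. Lean on these libraries where they do the work, as an engineer would, in place of code of your own. Each camera call takes 0.05 s, during which the arm holds its last target. There are 200 camera calls.

## Working session

There is one attempt and no reset: what is moved stays moved. The work goes in short steps, each a Python script; the robot and the scene stay as the last script left them, time stands still between calls to the robot, and variables do not carry over. Pictures are saved under pics/ and viewed, at most 10 in all, crops included, and the job is handed in when it is done.

```bash
mkdir -p pics
python3 - <<'E'
from rig import *
import cv2,numpy as np
for n in ("top","scene"):
    p,d=camera(n); cv2.imwrite(f"pics/{n}1.png",cv2.resize(p[:,:,::-1],(800,600),interpolation=cv2.INTER_CUBIC)); np.savez(f"{n}1.npz",p=p,d=d)
    c=camera_params(n); print(n,c)
s=sense();print(s["time_s"],s["position"],s["tcp_rot"],s["wrist_force"],s["finger_gap"])
print(camera_params("wrist"))
E
```

```text
top {'K': array([[400.78750186,   0.        , 251.15520273],
       [  0.        , 400.78750186, 196.79225572],
       [  0.        ,   0.        ,   1.        ]]), 'position': array([ 0.49817792, -0.01971859,  1.09308095]), 'rotation': array([[-0.01588105, -0.9976214 ,  0.06707713],
       [-0.99964448,  0.01440466, -0.02243695],
       [ 0.02141736, -0.0674096 , -0.99749548]])}
scene {'K': array([[426.34482459,   0.        , 255.17563608],
       [  0.        , 426.34482459, 190.6082203 ],
       [  0.        ,   0.        ,   1.        ]]), 'position': array([ 1.44309655, -0.3064708 ,  0.80811329]), 'rotation': array([[ 0.30476853,  0.60690635, -0.73401691],
       [ 0.95240674, -0.18924356,  0.23897336],
       [ 0.00612648, -0.77191422, -0.63569718]])}
0.1 [ 0.18694377 -0.64808399  0.24906859] [[ 9.60820524e-01  2.77170754e-01 -5.42409199e-04]
 [ 2.77171278e-01 -9.60819092e-01  1.65952926e-03]
 [-6.11841366e-05 -1.74485003e-03 -9.99998476e-01]] [-0.16897956 -0.6168812  -0.58437084] 0.08552659694523726
{'K': array([[308.01837297,   0.        , 255.56005928],
       [  0.        , 308.01837297, 192.97512728],
       [  0.        ,   0.        ,   1.        ]]), 'tool_from_camera': array([[ 4.34721862e-04, -9.59011087e-01, -2.83368216e-01,
         7.26494829e-02],
       [ 9.99999801e-01,  2.87402906e-04,  5.61457473e-04,
        -5.39563329e-04],
       [-4.57003092e-04, -2.83368404e-01,  9.59011021e-01,
        -1.24875559e-01],
       [ 0.00000000e+00,  0.00000000e+00,  0.00000000e+00,
         1.00000000e+00]])}
```

View pics/top1.png

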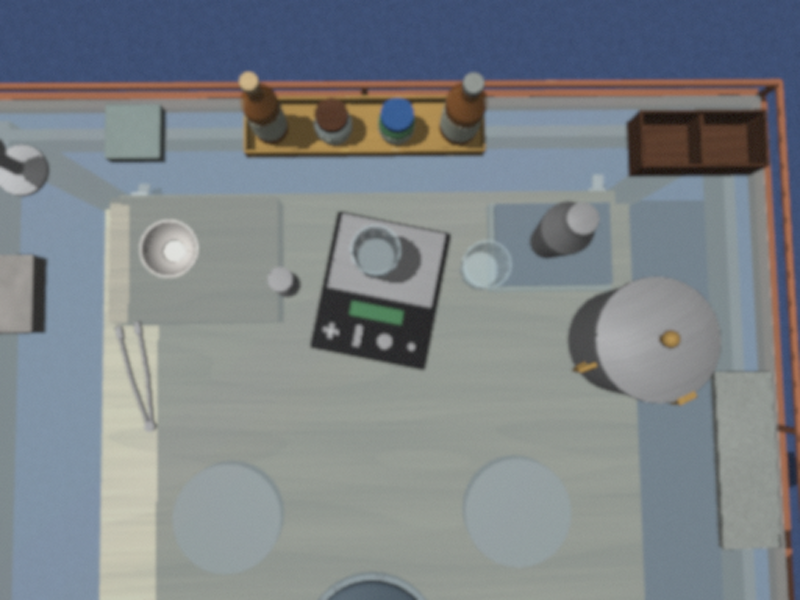

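View pics/scene1.png

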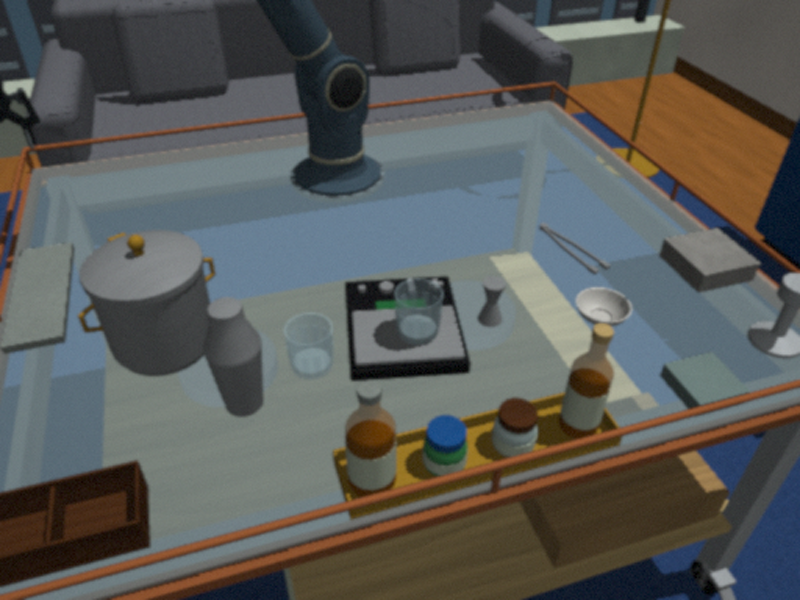

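Top view (800x600): the keys from left to right are cross (331,330), bar (357,336), round (384,342) and dot (411,347). The tumbler is on the pan at (376,250), the other tumbler at (486,265) and the jigger at (281,281). The scene view agrees with this layout.

```bash
cat > h.py <<'E'
from rig import *
import cv2,numpy as np
def ray_to_plane(uv,K,R,t,z):
    d=R@np.linalg.solve(K,[uv[0],uv[1],1.]); return t+d*(z-t[2])/d[2]
def down(yaw):  # tool x at world yaw, z down
    c,s=np.cos(yaw),np.sin(yaw); return np.array([[c,s,0],[s,-c,0],[0,0,-1.]])
E
python3 - <<'E'
from h import *
c=camera_params("top")
P={n:ray_to_plane((np.array(uv)+.5)*.64-.5,c["K"],c["rotation"],c["position"],.041) for n,uv in dict(cross=(331,330),bar=(357,336),round=(384,342),dot=(411,347)).items()}
for n in P: print(n,P[n])
d=P["cross"]-P["dot"]; yaw=np.arctan2(-d[0],d[1]); print("yaw",yaw,np.linalg.norm(d)/3)
m=sum(P.values())/4
for a in (0,np.pi/2,-np.pi/2,np.pi):
  for off in ((0,0),(-.05,0)):
    q=inverse_kinematics([m[0]+off[0],m[1]+off[1],.22],down(yaw+a)); print(a,off,None if q is None else np.round(q,2))
F=[]
for i in range(10): sleep(.01);F.append(sense()["wrist_force"])
print(np.std(F,0),np.mean(F,0),sense()["time_s"])
E
```

```text
cross [0.53306575 0.06069257 0.041     ]
bar [0.52234322 0.01726853 0.041     ]
round [ 0.51158929 -0.02785377  0.041     ]
dot [ 0.50250389 -0.07303099  0.041     ]
yaw -0.22468615948361717 0.04572383038355992
0 (0, 0) [ 0.41  0.3  -0.58  1.91  0.19  0.99 -2.05]
0 (-0.05, 0) [ 0.47  0.22 -0.62  2.02  0.15  0.95 -2.03]
1.5707963267948966 (0, 0) [ 0.53  0.33 -0.73  1.91  0.26  1.   -0.54]
1.5707963267948966 (-0.05, 0) [ 0.6   0.25 -0.78  2.01  0.21  0.97 -0.51]
-1.5707963267948966 (0, 0) [ 0.82  0.49 -1.17  1.89  0.51  1.1   2.37]
-1.5707963267948966 (-0.05, 0) [ 0.88  0.37 -1.16  2.    0.4   1.03  2.45]
3.141592653589793 (0, 0) [ 0.7   0.4  -0.97  1.9   0.38  1.04  0.92]
3.141592653589793 (-0.05, 0) [ 0.79  0.31 -1.02  2.    0.32  1.    0.96]
[0.19687779 0.59948583 0.51650177] [-0.09758856  0.1346471   0.12578069] 0.1833
```

Run:
```python
from h import *
yaw=-.2247; m=np.array([.5174,-.0057]); ex=np.array([np.cos(yaw),np.sin(yaw)])
R=down(yaw+np.pi/2)
move_l([.187,-.648,.42],feed=.3)
movep([*(m-.05*ex),.42],R)
command_gripper(0.0)
move_l([*(m-.05*ex),.25],feed=.3)
sleep(.2)
s=sense(); p,d=camera("wrist"); np.savez("w.npz",p=p,d=d,pos=s["position"],R=s["tcp_rot"])
cv2.imwrite("pics/w1.png",cv2.resize(p[:,:,::-1],(800,600),interpolation=cv2.INTER_CUBIC))
print(s["time_s"],s["position"],s["finger_gap"],s["wrist_force"])
```

```text
5.1083 [0.46980219 0.00557094 0.25175467] 4.397939536014712e-05 [-0.06834978 -0.47311325  0.12844566]
```

View pics/w1.png

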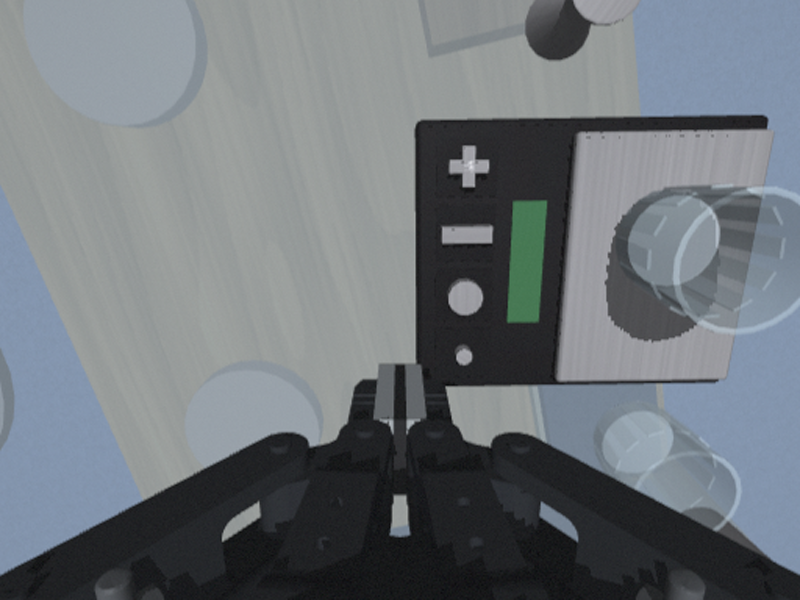

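The wrist view (800x600) shows cross (469,166), bar (467,234), round (465,297) and dot (464,356), all clear of the fingers. The closed fingertips are at about (400,365–415). I'll locate the keys from these pixels.

```bash
cat > loc.py <<'E'
from h import *
def keys():
    w=np.load("w.npz"); c=camera_params("wrist"); T=c["tool_from_camera"]
    Rc=w["R"]@T[:3,:3]; t=w["pos"]+w["R"]@T[:3,3]
    g=cv2.cvtColor(w["p"],cv2.COLOR_RGB2GRAY); P={}
    for n,uv in dict(cross=(469,166),bar=(467,234),round=(465,297),dot=(464,356)).items():
        u,v=(np.array(uv)*.64).astype(int); h=18
        b=(g[v-h:v+h,u-h:u+h]>110).astype(np.uint8)
        k,l,st,ce=cv2.connectedComponentsWithStats(b)
        i=1+np.argmin(np.linalg.norm(ce[1:]-h,axis=1))
        px=ce[i]+[u-h,v-h]; P[n]=ray_to_plane(px,c["K"],Rc,t,.041)
        dep=w["d"][v,u]; print(n,px/.64,st[i][2:],P[n],"zdepth",(t+Rc@np.linalg.solve(c["K"],[px[0],px[1],1])*dep)[2])
    return P
if __name__=="__main__":
    P=keys(); d=P["cross"]-P["dot"]; print(np.arctan2(-d[0],d[1]),np.linalg.norm(d)/3,[np.linalg.norm(P[a]-P[b]) for a,b in (("cross","bar"),("bar","round"),("round","dot"))])
E
python3 loc.py
```

```text
cross [468.40940054 165.66331744] [ 25  27 367] [0.53145096 0.06188437 0.041     ] zdepth 0.040931890561639483
bar [466.40625 234.375  ] [ 32  11 352] [0.52162858 0.01671856 0.041     ] zdepth 0.043732323865798506
round [464.75557743 297.41223753] [ 22  22 381] [ 0.51202154 -0.02809636  0.041     ] zdepth 0.04011259223664859
dot [463.45588235 356.02941176] [10 11 85] [ 0.50256931 -0.07303457  0.041     ] zdepth 0.041207489609525694
-0.21088387874290018 0.04599187286696033 [np.float64(0.046221534450232936), np.float64(0.04583308778081289), np.float64(0.04592153551853445)]
```

```bash
cat > press.py <<'E'
from loc import *
def fz(n=8):
    v=[]
    for _ in range(n): v.append(sense()["wrist_force"][2]); sleep(.008)
    return np.mean(v)
def press(xy):
    R=down(-.2109+np.pi/2)
    move_l([*xy,.12],R,feed=.25); move_l([*xy,.085],feed=.1); sleep(.15)
    f0=fz(12); hit=move_l([*xy,.0545],feed=.015,until_force=4.5)
    t0=sense()["time_s"]
    for _ in range(3):
        f=fz()-f0; s=sense(); print("hit",hit,"f",f,s["position"],s["time_s"])
        if not hit or f>3.6: break
        move_l([*xy,s["position"][2]-.0008],feed=.015)
    sleep(max(0,.5-(sense()["time_s"]-t0)))
    print("end hold f",fz(4)-f0,sense()["position"],sense()["time_s"]-t0)
    if hit: move_l([*xy,.10],feed=.08)
    print(sense()["time_s"],fz()-f0)
E
python3 - <<'E'
from press import *
press(keys()["round"][:2])
E
```

```text
cross [468.40940054 165.66331744] [ 25  27 367] [0.53145096 0.06188437 0.041     ] zdepth 0.040931890561639483
bar [466.40625 234.375  ] [ 32  11 352] [0.52162858 0.01671856 0.041     ] zdepth 0.043732323865798506
round [464.75557743 297.41223753] [ 22  22 381] [ 0.51202154 -0.02809636  0.041     ] zdepth 0.04011259223664859
dot [463.45588235 356.02941176] [10 11 85] [ 0.50256931 -0.07303457  0.041     ] zdepth 0.041207489609525694
hit True f 3.9643712378475846 [ 0.51201302 -0.02809696  0.0548917 ] 8.6333
end hold f 4.294879124461425 [ 0.51197099 -0.02814201  0.0547441 ] 0.5332999999999988
9.8167 -0.03360851890407045
```

The round key went down under about 4.2 N, roughly 5 mm, and was released cleanly. Next is the bar key, then the retreat.

```bash
sed -i 's/\.0545\]/.0532]/' press.py
python3 - <<'E'
from press import *
press(keys()["bar"][:2])
E
```

```text
cross [468.40940054 165.66331744] [ 25  27 367] [0.53145326 0.06187665 0.041     ] zdepth 0.0409335280114993
bar [466.40625 234.375  ] [ 32  11 352] [0.5216308  0.01671054 0.041     ] zdepth 0.04373445390043412
round [464.75557743 297.41223753] [ 22  22 381] [ 0.51202366 -0.02810479  0.041     ] zdepth 0.04011521997403811
dot [463.45588235 356.02941176] [10 11 85] [ 0.5025713  -0.07304356  0.041     ] zdepth 0.04121060621471023
hit True f 4.6511738147217665 [0.52165553 0.01672649 0.0546935 ] 12.8917
end hold f 4.811390011698073 [0.52162205 0.01671265 0.05451554] 0.5333000000000006
14.0833 0.18042370673439473
```

Run:
```python
from h import *
p=sense()["position"]; move_l([p[0]-.03,p[1],.28],feed=.2); sleep(.3)
s=sense(); q,d=camera("wrist"); cv2.imwrite("pics/w2.png",q[:,:,::-1]); print(s["time_s"],s["position"],s["wrist_force"])
```

```text
15.5167 [0.49099792 0.01654184 0.27934648] [0.70126423 0.17154108 0.6804279 ]
```

View pics/w2.png

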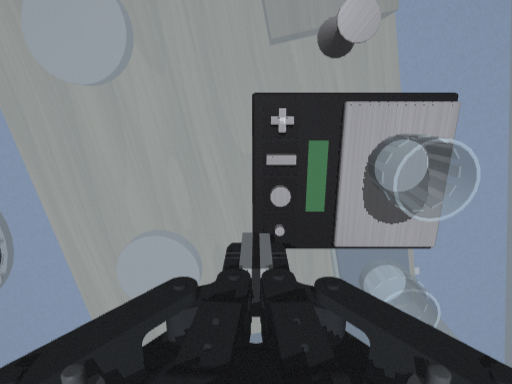

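The scale, tumblers and jigger are where they were. The keys are all up, with the bar at (281,160) and the round key at (280,197), and the hand is about 22 cm above them.

```bash
python3 -c "
from rig import *
print(finish_job())"
```

```text
the job is handed in; nothing more can be done
None
```

The round key and then the bar key were each pressed (about 4–5 N) and held for about half a second, the hand was drawn back about 22 cm above the keys, and the job was handed in at about 16 s with no sign in the last wrist view that anything else had moved.

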